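Clip the idler pulley onto its stud

ROBOT

A 7-joint arm with a two-finger parallel gripper is mounted at the origin on a cart in front of the work surface, level with it; the furniture and walls round the work are solid. World frame = base frame: x ahead of the robot, y to its left, z up, the work surface at z = 0. Lengths are in m, angles in rad, forces in N, time in s.
With the tool pointing down it reaches from about 0.35 to 0.9 m from the base axis. Payload 8.1 kg.
Tool frame: the origin (TCP) lies at the very end of the fingers, on their centre line; the grasp point (between the pads) lies arm.hold_point_z behind it (arm.hold_point_z is the distance from the TCP to the grasp point, in m); z points along the fingers, y is the line along which they close (so a half turn about z gives the same grasp; the last joint's range is limited). The gripper opens to 92 mm and grips with 3 to 60 N. Pads are 19 mm wide; open, the fingers measure 130 mm over their backs; the gripper's body (75 mm by 190 mm) begins 47 mm behind the grasp point.
Start: joints at [-1.383, 0.434, 0.025, 1.573, -0.012, 1.134, -0.075], TCP at [0.179, 0.599, 0.227] pointing down, gripper open.
Joint ranges: [-2.62, 2.62], [-0.44, 2.09], [-1.27, 1.32], [0.08, 2.57], [-1.32, 4.46], [0.12, 2], [-2.74, 2.74]. Speed limits (rad/s): [2.22, 2.22, 3.01, 3.01, 3.14, 3.14, 3.14].

INTERFACE

Orientations are given as a rotation vector (axis times angle).
In Python, from cell import arm, vision, job, cut_out gives the robot as it stands. The module is installed in compiled form; this text tells all that it offers.
- The arm moves only by the tool play_rows, never from a script. Its argument "increments" is text: rows parted by semicolons, each of 5 numbers parted by spaces: the shift along the tool's x, y, z in cm, then the turn about the tool's z in degrees, then the opening, from -1 (shut) to 1 (fully open), so that 0 is half open. A call has 1 to 5 rows; each row shifts and turns the commanded pose from where the row before left it, along the tool's axes as they then stand; what a row does not reach is not made up. A row lasts 1/12 s, in which the tool goes at most 41.7 mm and 7.16 degrees, less where a joint would pass 70% of its speed; a pose out of reach is approached as far as the arm can. A call is refused whole if a number of a shift passes 4.17 or a number of a turn 7.16, either way. A call with a gripper value outside its range is refused whole. The fingers move at their own pace and stop on an object; "grip_force" is the grip in N (left out, the last holds). Time passes only in rows, so rows that do not move let the fingers close. It gives the time, the measured TCP pose, the force, the opening and the grip force at its end, in the units of the state.
- arm.observe(): the state, without advancing time (a new reading comes with each control period).
- vision.get_image(name): name is "side" or "top"; returns a dict with "frame" (480x640x3 uint8, red, green, blue), "z_map" (480x640 float32, m along the optical axis (not along the pixel's ray), 0 where there is no reading), "mtx" (3x3 intrinsics, pixels), "cam_to_world" (4x4, takes a point from camera to world coordinates). Camera axes: x right, y up, looking along -z (the intrinsics and any distortion apply to the point x, -y, -z); pixel columns grow to the right and rows downward; lengths in m; the calibration is good to about 2 mm. A picture is of the moment at which its call begins.
- job.sign_off(): hands the job in; it is judged then, once.
Trained networks look in a picture, given as the dict that the camera call returned (one of the last four; its "shot" number tells which), for a name from the list of things; names that differ only in an ending like _2 or _b are one class to them, and where a whole thing is asked for, a point or a joint stands for the part that bears it (a point fixed in the world has none). Each returns a list of dicts, best first, with "confidence" (0 to 1); they miss things now and then, are a little off and sometimes report something else, mostly with a low value. They report only what shows in the picture. A call takes as long as a camera call.
- cut_out(query, picture): "mask" (480x640 bool, what is visible of it) and "point" ([row, column] in pixels, amid what is visible of it).
The state is a dict: "clock": time; "joints": joint angles; "dq": joint speeds; "joint_efforts": joint torques, N m; "position": TCP position; "ee_rot": TCP orientation; "force": force on the tool from outside, world axes, zero at the start; "ft_torque": the same for the moment, N m; "width": opening from 0.0 (shut) to 1.0 (fully open); "gripper_force": force on a finger pad.
Only numpy, scipy, OpenCV 4.12 (cv2) and the standard library are available. Lean on these libraries where they do the work, as an engineer would, in place of code of your own. Each camera call takes 0.05 s, during which the arm holds its last target. There are 200 camera calls.

TASK

On the small belt-drive plate one of the two toothed pulleys has crept up its stud and has no retaining clip: press it down fully home, then take the one of the three loose clips that fits and push it sideways into the stud's groove until it snaps in, like the clip on the pulley beside it. Let go of it there; leave the other clips and the tools where they lie, and keep off the encoder.

Things in the scene. Friction and masses are not known exactly. Their poses are not given: they have to be found in the camera images.
- drive_plate: Fixed aluminium plate, 130 (its x) by 212 mm (y from -110 to 102), top 12 mm above the bench. Origin: on its underside. The stud lacking its clip is at its (-24, 0) mm; a grey back plate stands along x = 60 to 63, up to 70 mm above the bench. Between encoder, finished pulley and back plate the stud's groove is open only to the plate's -x side: push clips along the plate's +x, within 35 degrees.
- groove (a point): On the axis of the stud lacking its clip, at the groove's lower side, level with the hub's top when the pulley is home. The groove: a 20 mm thick neck, 50 to 57.5 mm above the bench; over it the 25 mm thick stud head, to 68 mm. Seated, the fitting clip's origin is here, whichever way it points; it snaps in at 5 to 10 N (more if it rubs) and draws itself home over the last 6 mm.
- idler (a joint): Height of the idler pulley above its home on that stud (m): 0 fully home, 0.0075 to 0.0098 at the start, when its hub covers the groove. It slides stiffly (6 N) and stays where it is left.
- idler_top (a point): Moves with the idler pulley: on its axis, in the plane of the top of its upper flange, 46 mm above the bench when home. Toothed aluminium pulley, 56 mm across and 28 mm high below this plane; its hub, 42 mm across, stands 4 mm above it and may be pressed; the stud's 25 mm head stands out of its middle.
- done_top (a point): A fixed obstacle: centre of the top of the finished stud's head, 68 mm above the bench. Its pulley, 56 mm across, and clip are in place; the clip's tab points away from the idler and reaches 38 mm from the axis.
- clip_mid: Loose clip that fits. Black steel, flat, 4.5 mm thick. Origin: bore centre, underside; z up. Bore 20.8, ring 32.8 across; mouth to its +x, two sprung prongs up to x = 20 that must stay free to spread. Rigid grip tab to -x: 20 wide, to x = -37.9; its last 18.5 mm have sides turned up 13 mm high: grip there across y. 40 g
- clip_small: Loose clip, too small. Black steel, flat, 4.5 mm thick. Origin: bore centre, underside; z up. Bore 14, ring 24 across; mouth to its +x, two sprung prongs up to x = 14 that must stay free to spread. Rigid grip tab to -x: 14 wide, to x = -34.5; its last 18.5 mm have sides turned up 13 mm high: grip there across y. 40 g
- clip_large: Loose clip, too large. Black steel, flat, 4.5 mm thick. Origin: bore centre, underside; z up. Bore 30.8, ring 44.8 across; mouth to its +x, two sprung prongs up to x = 28 that must stay free to spread. Rigid grip tab to -x: 26 wide, to x = -42.9; its last 18.5 mm have sides turned up 13 mm high: grip there across y. 40 g
- encoder: Rotary encoder on the drive plate, fixed, delicate: a round pale body 60 mm across with a shaft on top, to 88 mm above the bench; its cable gland points away from the idler. Origin: centre of its underside, 15 mm above the bench.
- coupling: Bystander: a turned aluminium shaft coupling half, 40 mm across, 35 mm high. Origin: centre of its underside.
- screwdriver_yellow: Bystander: a lying screwdriver with a yellow handle, 179 mm long (its own y), 24 mm high. Origin: centre of its underside.
- screwdriver_vde: Bystander: a lying screwdriver with an orange handle, 224 mm long (its own y), 30 mm high. Origin: centre of its underside.
- dsub_hood: Bystander: a small pale connector hood, 50 (its x) by 31 by 14 mm. Origin: centre of its underside.
- marker: Bystander: a lying marker pen, 135 mm long (its own y), 18 mm high. Origin: centre of its underside.
- io_module: Bystander: a grey slice module lying on its side, 100 (its x) by 68 by 12 mm. Origin: centre of its underside.

How it is judged:
By the outcome, as a careful person would: the job done as asked, in the order asked, and still so for the second after the job is handed in, with the robot touching nothing.
It also fails if it takes over 48 s, if anything falls off the work surface, if the arm or the gripper's body presses on something with over 40 N, if the wrist force passes 120 N, or if a joint passes its speed limit or range.

## Working session

There is one attempt and no reset: what is moved stays moved. The work goes in short steps, Python scripts to look and compute and a tool call to move; the robot and the scene stay as the last step left them, time stands still between calls to the robot, and variables do not carry over. Pictures are saved under pics/ and viewed, at most 10 in all, crops included, and the job is handed in when it is done.

Besides the shell and the picture viewer there is one more tool, called after "Emit:" in YAML: its name, and indented under it one key for each argument. play_rows: Moves the arm, as the interface text tells. Its arguments: {"type":"object","properties":{"increments":{"type":"string"},"grip_force":{"type":"number"}},"required":["increments"]}

```bash
mkdir -p pics
cat > h.py <<'E'
import numpy as np, cv2
from cell import arm, vision, job, cut_out
def pts(im, mask=None):
    K=np.array(im["mtx"]);z=im["z_map"];T=np.array(im["cam_to_world"])
    r,c=np.nonzero((z>0)&(mask if mask is not None else True))
    d=z[r,c];P=np.stack([(c-K[0,2])/K[0,0]*d,-(r-K[1,2])/K[1,1]*d,-d],1)
    return P@T[:3,:3].T+T[:3,3],r,c
def save(n,img): cv2.imwrite("pics/"+n+".png",img[:,:,::-1])
E
python3 - <<'E'
from h import *
for v in("top","side"):
    im=vision.get_image(v);save(v+"0",im["frame"])
    print(v,{k:im[k] for k in im if k not in("frame","z_map")})
    for n in ["drive_plate","idler_top","clip_mid","clip_small","clip_large","encoder","done_top"]:
        try:
            for d in cut_out(n,im)[:3]:
                P,_,_=pts(im,d["mask"]); print(n,round(d["confidence"],2),d["point"],np.round(np.median(P,0),3),np.round(P.min(0),3),np.round(P.max(0),3))
        except Exception as e: print(n,e)
s=arm.observe();print(s,arm.hold_point_z)
E
```

```text
top {'mtx': array([[502.76228187,   0.        , 323.29685159],
       [  0.        , 502.76228187, 241.61892461],
       [  0.        ,   0.        ,   1.        ]]), 'cam_to_world': array([[ 2.59285396e-02,  9.89741848e-01, -1.40494784e-01,
         4.42849514e-01],
       [-9.99663684e-01,  2.57386638e-02, -3.16870641e-03,
         2.34968989e-02],
       [ 4.79946685e-04,  1.40529693e-01,  9.90076348e-01,
         1.12234367e+00],
       [ 0.00000000e+00,  0.00000000e+00,  0.00000000e+00,
         1.00000000e+00]]), 'shot': 1}
drive_plate 0.8 [253.2, 380.2] [ 0.573 -0.091  0.016] [ 0.46  -0.213 -0.004] [0.688 0.024 0.092]
drive_plate 0.19 [232.8, 398.5] [ 0.615 -0.131  0.067] [ 0.586 -0.159  0.001] [ 0.683 -0.101  0.092]
idler_top 0.91 [266.3, 383.9] [ 0.551 -0.105  0.056] [ 0.528 -0.142  0.008] [ 0.58  -0.08   0.072]
clip_mid 0.48 [332.8, 169.9] [0.391 0.359 0.006] [ 0.377  0.323 -0.002] [0.409 0.383 0.018]
clip_mid 0.35 [252.6, 379.2] [ 0.573 -0.091  0.016] [ 0.46  -0.211 -0.001] [0.688 0.027 0.092]
clip_large 0.68 [225.1, 231.2] [0.638 0.233 0.006] [ 0.599  0.205 -0.003] [0.658
[... 1588 characters left out ...]
088]
{'clock': 0.8, 'joints': array([-1.38259678,  0.43449768,  0.02500905,  1.57315906, -0.01161252,
        1.13400274, -0.07506835]), 'dq': array([ 0.00089349,  0.00201053,  0.00094207,  0.00016723, -0.00039506,
        0.00104401, -0.001141  ]), 'joint_efforts': array([ 3.92261554e-04, -6.67595887e+01,  9.83193107e-01, -3.14790344e+01,
       -6.10894477e-02,  3.25575855e-02,  1.35560768e-05]), 'position': array([0.17923376, 0.59878523, 0.22675925]), 'ee_rot': array([4.55280721e-01, 3.10841809e+00, 1.22474607e-04]), 'force': array([ 0.19561348, -0.62166764,  0.20843222]), 'ft_torque': array([ 0.02494688,  0.02283201, -0.04392438]), 'gripper_force': 0.0, 'width': 1.004333206003161} 0.0188
```

View images.

Run:
```python
import cv2
a=cv2.imread("pics/top0.png");cv2.imwrite("pics/top0c.png",cv2.resize(a[170:370,130:530],(800,400),interpolation=cv2.INTER_CUBIC))
a=cv2.imread("pics/side0.png");cv2.imwrite("pics/side0c.png",cv2.resize(a[140:290,220:420],(800,600),interpolation=cv2.INTER_CUBIC))
```

```text
(no output)
```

View pics/top0c.png

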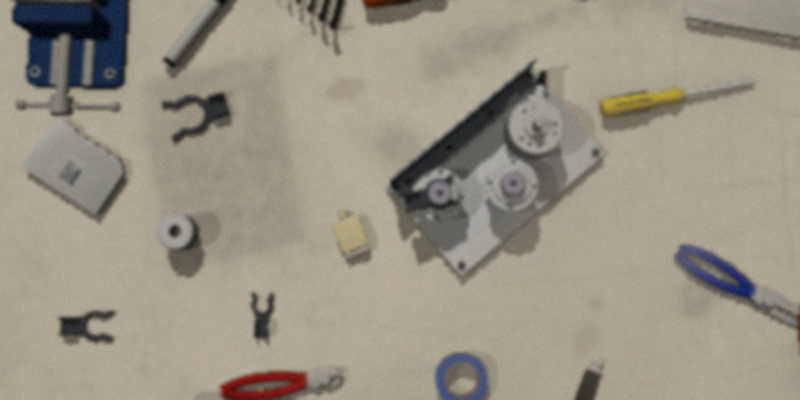

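View pics/side0.png

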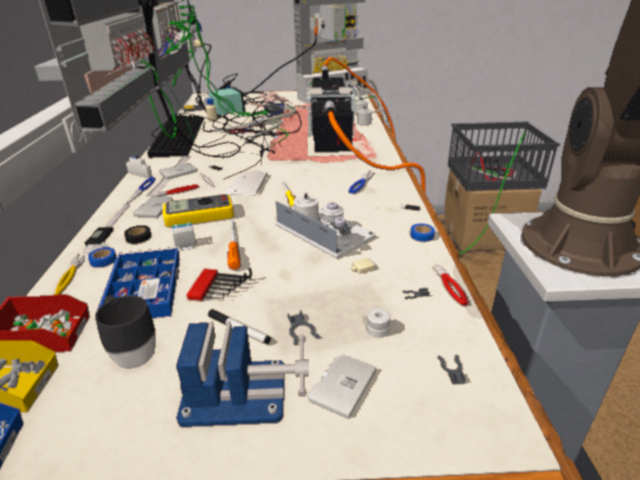

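Run:
```python
from h import *
A=[]
for v in("top","side"):
    im=vision.get_image(v);P,r,c=pts(im)
    near=lambda q,R:np.hypot(P[:,0]-q[0],P[:,1]-q[1])<R
    # idler head
    m=near((0.553,-0.107),.03)&(P[:,2]>.062); Q=P[m];(ce,ra)=cv2.minEnclosingCircle(Q[:,:2].astype(np.float32));print(v,"head",len(Q),np.round(np.median(Q,0),4),Q.mean(0).round(4),np.round(ce,4),ra)
    m=near((0.553,-0.107),.03)&(P[:,2]<=.062)&(P[:,2]>.04);print(" hist z",np.histogram(P[m][:,2],np.arange(.04,.064,.002)))
    # done head
    m=near((0.55,-0.032),.025)&(P[:,2]>.062); Q=P[m]; print("done?",len(Q),Q.mean(0).round(4) if len(Q) else 0)
    m=near((0.612,-0.128),.05)&(P[:,2]>.055)&(P[:,2]<.095);Q=P[m];print("enc",Q.mean(0).round(4),Q[:,2].max())
    # back plate top
    m=near((0.61,-0.05),.12)&(P[:,2]>.060)&(P[:,2]<.074);A.append(P[m])
    # clip
    for d in cut_out("clip_mid",im)[:1]:
        Q,_,_=pts(im,d["mask"]);Q=Q[Q[:,2]>.002];rect=cv2.minAreaRect(Q[:,:2].astype(np.float32)*1000);hi=Q[Q[:,2]>.009]
        print("clip",rect,"turned-up mean",hi.mean(0).round(4),len(hi),Q.mean(0).round(4), np.percentile(Q,2,axis=0).round(4),np.percentile(Q,98,axis=0).round(4))
        rr,cc=np.nonzero(d["mask"]);f=im["frame"][rr.min()-12:rr.max()+12,cc.min()-12:cc.max()+12];save("clip_"+v,cv2.resize(f,None,fx=6,fy=6,interpolation=cv2.INTER_CUBIC))
for Q in A:
    print(len(Q)); 
    H,xe,ye=np.histogram2d(Q[:,0],Q[:,1],bins=[np.arange(.5,.72,.01),np.arange(-.18,.06,.01)])
    print(H.astype(int))
```

```text
top head 116 [ 0.5543 -0.1064  0.0684] [ 0.5542 -0.1067  0.0684] [ 0.5553 -0.1044] 0.015324397012591362
 hist z (array([  0,   0,   0,   0,   5,  25,  60, 118, 101,  75,  38]), array([0.04 , 0.042, 0.044, 0.046, 0.048, 0.05 , 0.052, 0.054, 0.056,
       0.058, 0.06 , 0.062]))
done? 110 [ 0.5419 -0.0298  0.0686]
enc [ 0.6103 -0.1285  0.0673] 0.09234033563270772
clip ((392.931884765625, 356.318115234375), (25.944026947021484, 46.269874572753906), 1.9638830423355103) turned-up mean [0.3911 0.3691 0.0132] 34 [0.3931 0.3613 0.0069] [0.3821 0.338  0.0025] [0.4064 0.3782 0.016 ]
side head 60 [ 0.5518 -0.1017  0.0665] [ 0.5516 -0.1034  0.0661] [ 0.5524 -0.1056] 0.013512280769646168
 hist z (array([10, 17, 15, 16,  6, 19, 64, 26, 47, 16,  7]), array([0.04 , 0.042, 0.044, 0.046, 0.048, 0.05 , 0.052, 0.054, 0.056,
       0.058, 0.06 , 0.062]))
done? 65 [ 0.5401 -0.0267  0.0664]
enc [ 0.6115 -0.1212  0.0659] 0.08846712233381776
clip ((390.8127136230469, 353.41204833984375), (32.697593688964844, 54.74016189575195), 2.2387022972106934) turned-up mean [0.391  0.3718 0.0117] 50 [0.3912 0.3589 0.0054
[... 2382 characters left out ...]
12 17  0  0  0  0  5 12  0  0  0  0  0  0  0  0  0]
 [ 0  0  5  5  8  9  9 11  0  0  0 11 11  0  0  0  0  0  0  0  0  0  0]
 [ 0  0  1  3  9  7 12  4  0  0 11  7  0  0  0  0  0  0  0  0  0  0  0]
 [ 0  0  0  0  1  4  0  0  0 12  6  0  0  0  0  0  0  0  0  0  0  0  0]
 [ 0  0  0  0  0  0  0  1 14  4  0  0  0  0  0  0  0  0  0  0  0  0  0]
 [ 0  0  0  0  0  0  2 15  1  0  0  0  0  0  0  0  0  0  0  0  0  0  0]
 [ 0  0  0  0  0  4 12  0  0  0  0  0  0  0  0  0  0  0  0  0  0  0  0]
 [ 0  0  0  0  1  8  0  0  0  0  0  0  0  0  0  0  0  0  0  0  0  0  0]
 [ 0  0  0  0  0  0  0  0  0  0  0  0  0  0  0  0  0  0  0  0  0  0  0]
 [ 0  0  0  0  0  0  0  0  0  0  0  0  0  0  0  0  0  0  0  0  0  0  0]]
```

```bash
cat >> h.py <<'E'
from scipy.spatial.transform import Rotation as R
def go(x,y,z,tooly_deg=None):
    """totals: turn first (deg about tool z), then shift (cm) in the turned tool axes"""
    s=arm.observe();M=R.from_rotvec(s["ee_rot"]).as_matrix()
    a=np.degrees(np.arctan2(M[1,1],M[0,1]));t=0
    if tooly_deg is not None: t=-((tooly_deg-a+180)%360-180)
    M2=M@R.from_euler("z",t,degrees=True).as_matrix()
    print("tooly",round(a,1),"turn",round(t,2),"shift cm",np.round(M2.T@(np.array([x,y,z])-s["position"])*100,2),"pos",s["position"].round(4),"F",s["force"].round(1),"w",round(s["width"],3),"t",round(s["clock"],2))
E
python3 - <<'E'
from h import *
L=[]
for v in("top","side"):
    im=vision.get_image(v);P,r,c=pts(im)
    m=(np.hypot(P[:,0]-.61,P[:,1]+.05)<.12)&(P[:,2]>.060)&(P[:,2]<.074)
    Q=P[m]; n=np.array([.756,.655]); d=Q[:,:2]@n-np.array([.554,-.105])@n; Q=Q[(d>.075)&(d<.1)]
    l=cv2.fitLine(Q[:,:2].astype(np.float32),cv2.DIST_HUBER,0,.001,.001).ravel();print(v,"line",l,"yaw",np.degrees(np.arctan2(l[1],l[0]))+90, (Q[:,:2]@n-np.array([.554,-.105])@n).mean())
    for nm,q in(("idl",(.553,-.1055)),("done",(.541,-.029))):
        m=(np.hypot(P[:,0]-q[0],P[:,1]-q[1])<.018)&(P[:,2]>.0645); print(nm,P[m].mean(0).round(4),(P[m][:,:2].min(0)/2+P[m][:,:2].max(0)/2).round(4),m.sum())
    m=(np.hypot(P[:,0]-.39,P[:,1]-.355)<.045)&(P[:,2]>.0015)&(im["frame"][r,c].sum(1)<210);Q=P[m]
    l=cv2.fitLine(Q[:,:2].astype(np.float32),cv2.DIST_L2,0,.001,.001).ravel()
    t=Q[Q[:,1]>.362];b=Q[Q[:,1]<.34];print("clip",l.round(4),"tab",t.mean(0).round(4),(t[:,0].min(),t[:,0].max()),"prong",b.mean(0).round(4),(b[:,0].min(),b[:,0].max()),"y",Q[:,1].min(),Q[:,1].max())
go(.553,-.1055,.1,69)
E
```

```text
top line [ 0.660494   -0.7508313   0.62013644 -0.05304747] yaw 41.337566 0.08402806841179943
idl [ 0.5541 -0.107   0.0688] [ 0.5536 -0.1072] 108
done [ 0.5421 -0.0298  0.0687] [ 0.542  -0.0296] 106
clip [0.0025 1.     0.391  0.356 ] tab [0.3909 0.3695 0.0076] (np.float64(0.3822352075742287), np.float64(0.39959606793188013)) prong [0.3913 0.3317 0.0066] (np.float64(0.3783054388572163), np.float64(0.40681057688042843)) y 0.3227780131921701 0.3776140699295165
side line [ 0.65983737 -0.75140846  0.6137742  -0.04696982] yaw 41.28747 0.08309437833044578
idl [ 0.5512 -0.105   0.0666] [ 0.5514 -0.1063] 48
done [ 0.5398 -0.0272  0.0671] [ 0.5397 -0.0284] 56<stdin>:12: RuntimeWarning: Mean of empty slice.
  ret = um.true_divide(
Traceback (most recent call last):
ValueError: zero-size array to reduction operation minimum which has no identity
```

View pics/clip_top.png

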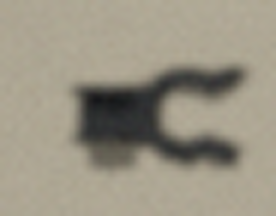

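Emit:
play_rows:
  increments: "-2.8 -2.84 0 0 -0.3;-2.8 -2.84 0 0 -0.3;-2.8 -2.84 0 0 -0.3;-2.8 -2.84 0 0 -0.3;-2.8 -2.84 0 0 -0.3"
  grip_force: 20

```text
clock: 1.52
position: [0.2732, 0.4209, 0.2268]
ee_rot: [0.455, 3.108, 0.001]
force: [1.3, 0.1, -0.4]
width: 0.692
gripper_force: 0.0
```

Emit:
play_rows:
  increments: "-2.8 -2.84 0 0 -0.3;-2.8 -2.84 0 0 -0.3;-2.8 -2.84 0 0 -0.3;-2.8 -2.84 0 0 -0.3;-2.8 -2.84 0 0 -0.3"

```text
clock: 1.93
position: [0.3666, 0.2446, 0.2271]
ee_rot: [0.455, 3.108, 0.001]
force: [0.7, -0.1, 0.5]
width: 0.362
gripper_force: 0.0
```

Emit:
play_rows:
  increments: "-2.8 -2.84 0 0 -0.3;-2.8 -2.84 0 0 -0.3;-2.8 -2.84 0 0 -0.3;-2.8 -2.84 0 0 -0.3;-2.8 -2.84 0 0 -0.3"

```text
clock: 2.35
position: [0.46, 0.0684, 0.2271]
ee_rot: [0.455, 3.108, 0.001]
force: [0.2, 0.9, -0.0]
width: 0.349
gripper_force: 0.0
```

Emit:
play_rows:
  increments: "-2.8 -2.84 0 0 -0.3;-2.8 -2.84 0 0 -0.3;-2.8 -2.84 0 0 -0.3;-2.8 -2.84 0 0 -0.3;-2.8 -2.84 0 0 -0.3"

```text
clock: 2.77
position: [0.5535, -0.1078, 0.2269]
ee_rot: [0.455, 3.108, 0.0]
force: [0.3, 0.8, -0.1]
width: 0.351
gripper_force: 0.0
```

Run:
```python
from h import *
go(.553,-.1065,.1,70)
```

```text
tooly 73.4 turn 3.36 shift cm [ 0.1   0.1  12.69] pos [ 0.5535 -0.1078  0.2269] F [ 0.3  0.8 -0.1] w 0.351 t 2.77
```

Emit:
play_rows:
  increments: "0.1 0.1 3 0 -0.3;0 0 3.5 0 -0.3;0 0 3.5 0 -0.3;0 0 3.5 0 -0.3;0 0 1.7 0 -0.3"

```text
clock: 3.18
position: [0.5501, -0.1043, 0.071]
ee_rot: [-0.455, -3.104, 0.0]
force: [-0.6, 1.0, 0.4]
width: 0.347
gripper_force: 0.0
```

Run:
```python
from h import *
im=vision.get_image("side");save("s1",cv2.resize(im["frame"][160:260,260:400],(800,572),interpolation=cv2.INTER_CUBIC))
go(.553,-.1065,.05,70)
```

```text
tooly 73.3 turn 3.35 shift cm [-0.48 -0.09  1.93] pos [ 0.549  -0.1041  0.0694] F [-1.1 -0.3 -1.5] w 0.352 t 3.23
```

View pics/s1.png

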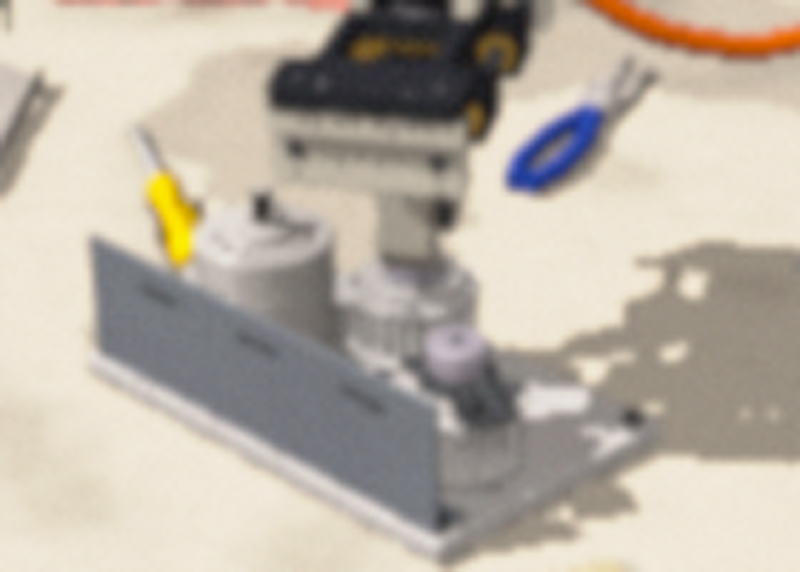

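Emit:
play_rows:
  increments: "0 0 0 0 -0.3;0 0 0 0 -0.3"

```text
clock: 3.4
position: [0.5528, -0.105, 0.0756]
ee_rot: [0.455, 3.108, -0.0]
force: [1.0, 0.1, 0.5]
width: 0.351
gripper_force: 0.0
```

Emit:
play_rows:
  increments: "-0.05 -0.1 0.4 0 -0.3;0 0 0.4 0 -0.3;0 0 0.4 0 -0.3;0 0 0.2 0 -0.3;0 0 0 0 -0.3"

```text
clock: 3.82
position: [0.5522, -0.1057, 0.0605]
ee_rot: [-0.455, -3.108, -0.0]
force: [-0.0, 0.4, 1.4]
width: 0.349
gripper_force: 0.0
```

Emit:
play_rows:
  increments: "0 0 0.2 0 -0.3;0 0 0.2 0 -0.3;0 0 0.2 0 -0.3;0 0 0.2 0 -0.3;0 0 0 0 -0.3"

```text
clock: 4.23
position: [0.5526, -0.1058, 0.0527]
ee_rot: [0.455, 3.108, 0.0]
force: [0.9, 0.2, 1.0]
width: 0.348
gripper_force: 0.3
```

Emit:
play_rows:
  increments: "0 0 0.2 0 -0.3;0 0 0.1 0 -0.3;0 0 0 0 -0.3"

```text
clock: 4.48
position: [0.5526, -0.1059, 0.0503]
ee_rot: [0.455, 3.108, 0.001]
force: [-1.8, 1.6, 9.2]
width: 0.35
gripper_force: 4.6
```

Emit:
play_rows:
  increments: "0 0 0.1 0 -0.3;0 0 0 0 -0.3"

```text
clock: 4.65
position: [0.5527, -0.1059, 0.0501]
ee_rot: [0.456, 3.107, 0.001]
force: [-5.1, 1.2, 21.1]
width: 0.348
gripper_force: 10.2
```

Emit:
play_rows:
  increments: "0 0 0.1 0 -0.3;0 0 0 0 -0.3"

```text
clock: 4.82
position: [0.5527, -0.1059, 0.05]
ee_rot: [0.456, 3.107, 0.002]
force: [-9.1, 2.2, 31.9]
width: 0.352
gripper_force: 15.9
```

Emit:
play_rows:
  increments: "0 0 -0.4 0 -0.3;0 0 -2 0 -0.3;0 0 -3.5 0 -0.3;0 0 -3.5 0 -0.3;0 0 -2 0 -0.3"

```text
clock: 5.23
position: [0.5532, -0.1064, 0.1648]
ee_rot: [0.456, 3.106, -0.0]
force: [1.2, 0.3, -0.8]
width: 0.352
gripper_force: 0.0
```

Emit:
play_rows:
  increments: "2.24 3.15 0 0 0.1;2.24 3.15 0 0 0.1;2.24 3.15 0 0 0.1;2.24 3.15 0 0 0.1;2.24 3.15 0 0 0.1"

```text
clock: 5.65
position: [0.4892, 0.0786, 0.1617]
ee_rot: [0.456, 3.108, 0.0]
force: [0.3, 1.3, -0.2]
width: 0.55
gripper_force: 0.0
```

Emit:
play_rows:
  increments: "2.24 3.15 0 0 0.1;2.24 3.15 0 0 0.1;2.24 3.15 0 0 0.1;2.24 3.15 0 0 0.1;2.24 3.15 0 0 0.1"

```text
clock: 6.07
position: [0.427, 0.2618, 0.1617]
ee_rot: [0.455, 3.108, 0.0]
force: [1.2, -0.3, -0.2]
width: 0.553
gripper_force: 0.0
```

Emit:
play_rows:
  increments: "2.24 3.15 0 0 0.1;2.24 3.15 0 0 0.1;2.24 3.15 0 0 0.1;0 0 0 6.7 0.1;0 0 0 6.7 0.1"

```text
clock: 6.48
position: [0.3891, 0.3727, 0.1612]
ee_rot: [-0.814, -3.033, -0.0]
force: [0.6, -0.7, -0.1]
width: 0.55
gripper_force: 0.0
```

Emit:
play_rows:
  increments: "0 0 0 6.7 0.1;0 0 0 6.7 0.1;0 0 0 6.7 0.1;0 0 0 6.7 0.1;0 0 0 6.7 0.1"

```text
clock: 6.9
position: [0.3906, 0.3698, 0.1615]
ee_rot: [-1.662, -2.666, 0.001]
force: [-0.2, 0.1, -1.3]
width: 0.552
gripper_force: 0.0
```

Emit:
play_rows:
  increments: "0 0 0 6.7 0.1;0 0 0 6.7 0.1;0 0 0 6.7 0.1;0 0 0 6.7 0.1;0 0 0 0 0.1"

```text
clock: 7.32
position: [0.3906, 0.37, 0.1614]
ee_rot: [2.234, 2.208, -0.001]
force: [-0.0, -0.3, -0.0]
width: 0.55
gripper_force: 0.0
```

Run:
```python
from h import *
im=vision.get_image("top");P,r,c=pts(im)
for q in((.553,-.1065),(.541,-.029)):
    d=np.hypot(P[:,0]-q[0],P[:,1]-q[1]);m=(d>.0145)&(d<.0195);print(P[m].mean(0).round(4), np.median(P[m][:,2]), m.sum())
go(.391,.370,.0015,0)
```

```text
[ 0.5515 -0.105   0.0506] 0.05042647273834633 107
[ 0.5397 -0.0282  0.0534] 0.053094231932260705 115
tooly -0.3 turn -0.25 shift cm [1.000e-02 4.000e-02 1.599e+01] pos [0.3906 0.37   0.1614] F [-0.2  0.3  0.3] w 0.549 t 7.37
```

Emit:
play_rows:
  increments: "0 0 3.5 0 0.1;0 0 3.5 0 0.1;0 0 3 0 0.1;0 0 2 0 0.1;0 0 1.5 0 0.1"

```text
clock: 7.78
position: [0.3898, 0.3691, 0.0245]
ee_rot: [2.223, 2.22, -0.004]
force: [0.9, 0.7, -0.2]
width: 0.548
gripper_force: 0.0
```

Emit:
play_rows:
  increments: "0 0 1.0 0 0.1;0 0 0.6 0 0.1;0 0 0.4 0 0.1;0 0 0.2 0 0.1;0 0 0 0 0.1"

```text
clock: 8.2
position: [0.3911, 0.3702, 0.0051]
ee_rot: [-2.228, -2.215, -0.001]
force: [-0.0, -0.5, 0.2]
width: 0.549
gripper_force: 0.0
```

Run:
```python
from h import *
go(.391,.370,.0015,0)
im=vision.get_image("side");save("s2",cv2.resize(im["frame"][310:420,390:530],(800,628)[:2],interpolation=cv2.INTER_CUBIC)[:600])
```

```text
tooly -0.3 turn -0.32 shift cm [-0.03 -0.01  0.36] pos [0.3911 0.3702 0.0051] F [-0.  -0.5  0.2] w 0.549 t 8.2
```

View pics/s2.png

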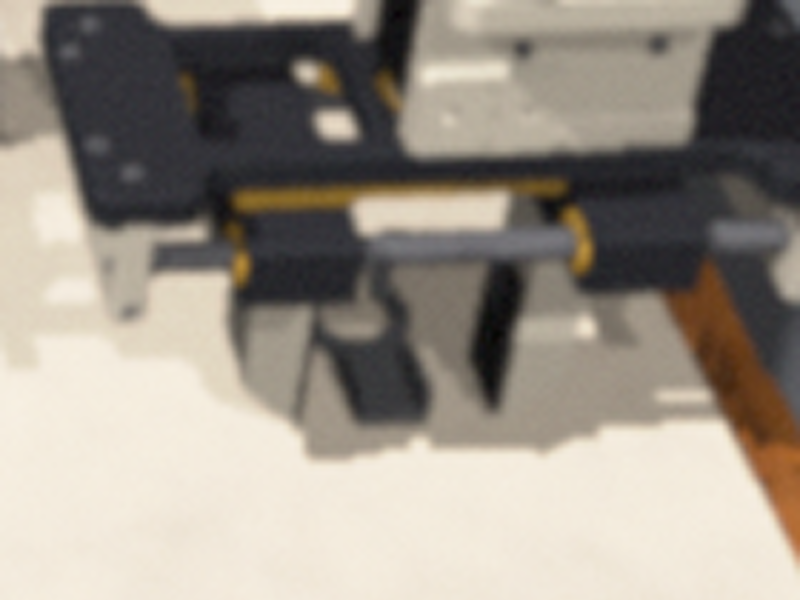

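Emit:
play_rows:
  increments: "0 0 0.2 0 0.1;0 0 0.1 0 -1;0 0 0 0 -1;0 0 0 0 -1;0 0 0 0 -1"
  grip_force: 40

```text
clock: 8.67
position: [0.3908, 0.37, 0.0019]
ee_rot: [-2.228, -2.214, -0.0]
force: [0.0, -0.2, -0.1]
width: 0.308
gripper_force: 0.0
```

Emit:
play_rows:
  increments: "0 0 0 0 -1;0 0 0 0 -1;0 0 0 0 -1"

```text
clock: 8.92
position: [0.3909, 0.37, 0.0018]
ee_rot: [-2.229, -2.214, -0.0]
force: [-0.1, -0.5, 1.1]
width: 0.213
gripper_force: 40.0
```

Emit:
play_rows:
  increments: "0 0 -1 0 -1;0 0 -3 0 -1;0 0 -4 0 -1;0 0 -4 0 -1;0 0 -2.5 0 -1"

```text
clock: 9.33
position: [0.3919, 0.37, 0.1508]
ee_rot: [2.23, 2.213, 0.005]
force: [0.8, 0.2, -1.1]
width: 0.214
gripper_force: 40.0
```

Emit:
play_rows:
  increments: "-3.8 0.69 0 0 -1;-3.8 0.69 0 0 -1;-3.8 0.69 0 0 -1;-3.8 0.69 0 0 -1;-3.8 0.69 0 0 -1"

```text
clock: 9.75
position: [0.4239, 0.178, 0.1475]
ee_rot: [-2.228, -2.214, -0.001]
force: [0.8, -0.3, -0.6]
width: 0.213
gripper_force: 40.0
```

Emit:
play_rows:
  increments: "-3.8 0.69 0 0 -1;-3.8 0.69 0 0 -1;-3.8 0.69 0 0 -1;-3.8 0.69 0 0 -1;-3.8 0.69 0 0 -1"

```text
clock: 10.17
position: [0.4572, -0.0123, 0.1474]
ee_rot: [-2.228, -2.214, -0.001]
force: [0.9, 0.3, -0.6]
width: 0.213
gripper_force: 40.0
```

Emit:
play_rows:
  increments: "-3.8 0.69 0 0 -1;-3.8 0.69 0 0 -1;-3.8 0.69 0 0 -1;-3.8 0.69 0 0 -1;0 0 0 0 -1"

```text
clock: 10.58
position: [0.484, -0.1719, 0.1484]
ee_rot: [2.236, 2.199, -0.002]
force: [0.4, -0.0, 0.2]
width: 0.214
gripper_force: 40.0
```

Emit:
play_rows:
  increments: "0 0 0 -6.9 -1;0 0 0 -6.9 -1;0 0 0 -6.9 -1;0 0 0 -6.9 -1;0 0 0 -6.9 -1"

```text
clock: 11.0
position: [0.4837, -0.1626, 0.1473]
ee_rot: [1.464, 2.78, -0.0]
force: [-0.3, 0.6, -0.1]
width: 0.213
gripper_force: 40.0
```

Emit:
play_rows:
  increments: "0 0 0 -6.9 -1;0 0 0 -6.9 -1;0 0 0 -6.9 -1;0 0 0 -6.9 -1;0 0 0 -6.9 -1"

```text
clock: 11.42
position: [0.4837, -0.1626, 0.1473]
ee_rot: [0.574, 3.089, -0.0]
force: [-0.5, 0.2, -0.8]
width: 0.215
gripper_force: 40.0
```

Emit:
play_rows:
  increments: "0 0 0 -6.9 -1;0 0 0 -6.9 -1;0 0 0 -6.9 -1;0 0 0 -6.9 -1;0 0 0 -6.9 -1"

```text
clock: 11.83
position: [0.4837, -0.1626, 0.1473]
ee_rot: [0.368, -3.12, 0.001]
force: [0.0, -0.4, 0.4]
width: 0.211
gripper_force: 40.0
```

Emit:
play_rows:
  increments: "0 0 0 -6.9 -1;0 0 0 -6.9 -1;0 0 0 -6.9 -1;0 0 0 -6.9 -1;0 0 0 0 -1"

```text
clock: 12.25
position: [0.4838, -0.1628, 0.1473]
ee_rot: [-1.101, 2.942, -0.001]
force: [1.0, 0.7, 0.3]
width: 0.213
gripper_force: 40.0
```

Run:
```python
from h import *
go(.487,-.1645,.0525,131.3)
im=vision.get_image("side");save("s3",im["frame"][130:280,250:450].repeat(4,0).repeat(4,1))
```

```text
tooly 131.0 turn -0.27 shift cm [-0.13 -0.34  9.48] pos [ 0.4838 -0.1628  0.1473] F [1.  0.7 0.3] w 0.213 t 12.25
```

View pics/s3.png

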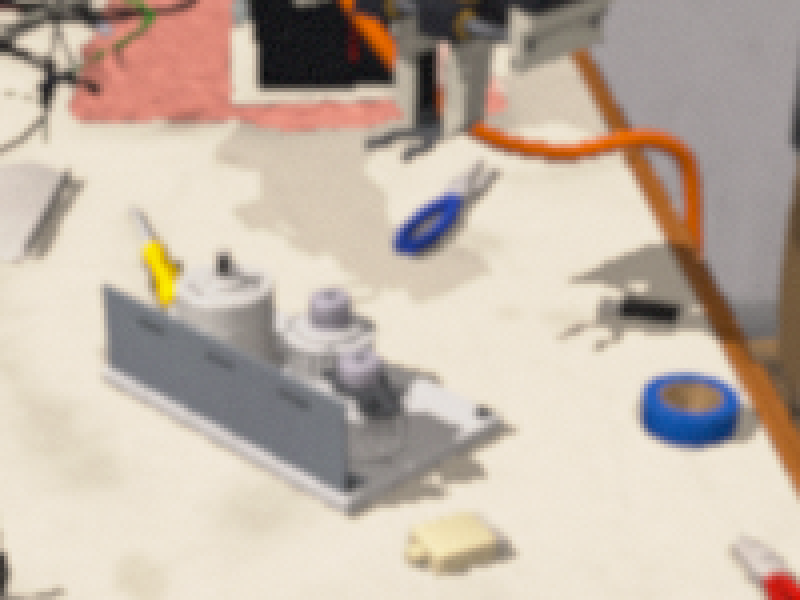

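Emit:
play_rows:
  increments: "-0.13 -0.34 2.5 -0.3 -1;0 0 2.5 0 -1;0 0 2 0 -1;0 0 1.5 0 -1;0 0 0.9 0 -1"

```text
clock: 12.72
position: [0.4863, -0.1641, 0.0513]
ee_rot: [1.094, -2.943, -0.001]
force: [-0.6, 0.1, 0.6]
width: 0.21
gripper_force: 40.0
```

Emit:
play_rows:
  increments: "-0.5 0 0 0 -1;-0.5 0 0 0 -1;-0.5 0 0 0 -1;0 0 0 0 -1;0 0 0 0 -1"

```text
clock: 13.13
position: [0.4996, -0.1541, 0.0536]
ee_rot: [-1.101, 2.94, -0.001]
force: [1.0, 0.4, -0.5]
width: 0.213
gripper_force: 40.0
```

Run:
```python
from h import *
go(.553-.0285*.751,-.1065-.0285*.66,.053,131.3)
im=vision.get_image("top");save("t4",cv2.resize(im["frame"][220:320,330:450],(720,600),interpolation=cv2.INTER_CUBIC))
```

```text
tooly 131.1 turn -0.23 shift cm [-4.31  0.05  0.07] pos [ 0.4996 -0.1541  0.0536] F [ 1.   0.4 -0.5] w 0.213 t 13.13
```

View pics/t4.png

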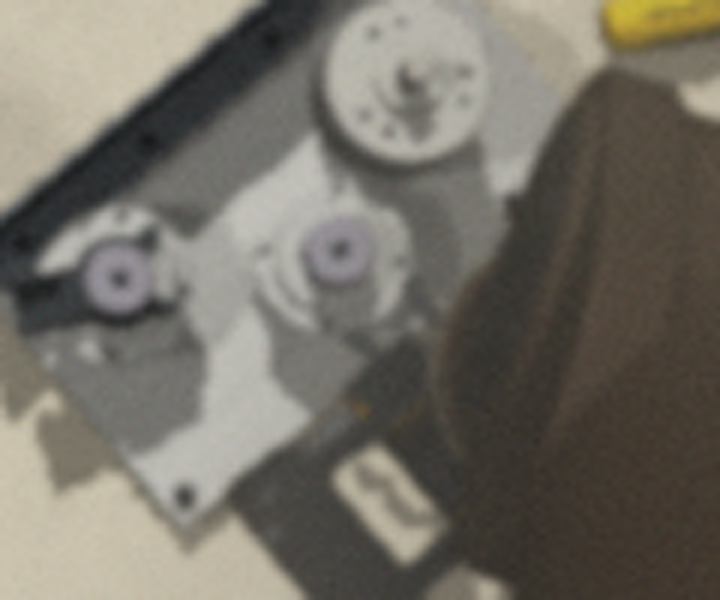

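Emit:
play_rows:
  increments: "-0.7 0 0.05 0 -1;-0.6 0 0 0 -1;-0.4 0 0 0 -1;-0.3 0 0 0 -1;0 0 0 0 -1"

```text
clock: 13.6
position: [0.5143, -0.1406, 0.0522]
ee_rot: [-1.103, 2.941, 0.0]
force: [0.5, -0.9, -0.7]
width: 0.218
gripper_force: 40.0
```

Emit:
play_rows:
  increments: "-0.2 0 0 0 -1;-0.2 0 0 0 -1;-0.1 0 0 0 -1;0 0 0 0 -1"

```text
clock: 13.93
position: [0.5175, -0.1381, 0.0522]
ee_rot: [-1.101, 2.942, -0.0]
force: [0.6, -1.3, -0.2]
width: 0.213
gripper_force: 40.0
```

Emit:
play_rows:
  increments: "-0.2 0 -0.05 0 -1;-0.2 0 0 0 -1;-0.1 0 0 0 -1;0 0 0 0 -1"

```text
clock: 14.27
position: [0.521, -0.1354, 0.0527]
ee_rot: [1.1, -2.942, 0.001]
force: [-0.7, -3.3, 0.2]
width: 0.211
gripper_force: 40.0
```

Emit:
play_rows:
  increments: "-0.2 0 0 0 -1;-0.1 0 0 0 -1;0 0 0 0 -1"

```text
clock: 14.52
position: [0.5227, -0.1337, 0.0525]
ee_rot: [1.099, -2.941, 0.0]
force: [-2.4, -5.5, -0.8]
width: 0.21
gripper_force: 40.0
```

Emit:
play_rows:
  increments: "-0.1 -0.1 0 0 -1;-0.1 0 0 0 -1;0 0 0 0 -1"

```text
clock: 14.77
position: [0.5244, -0.1329, 0.0523]
ee_rot: [1.099, -2.941, -0.001]
force: [-3.1, -3.7, -0.9]
width: 0.213
gripper_force: 40.0
```

Emit:
play_rows:
  increments: "-0.1 0 0 0 -1;-0.1 0 0 0 -1;0 0 0 0 -1"

```text
clock: 15.02
position: [0.5265, -0.1311, 0.0525]
ee_rot: [1.1, -2.941, -0.001]
force: [-1.8, -2.9, -0.9]
width: 0.211
gripper_force: 40.0
```

Emit:
play_rows:
  increments: "-0.1 -0.04 0 0 -1;-0.1 0 0 0 -1;0 0 0 0 -1"

```text
clock: 15.27
position: [0.5294, -0.1292, 0.0528]
ee_rot: [-1.102, 2.941, 0.001]
force: [0.3, 0.1, -0.5]
width: 0.212
gripper_force: 40.0
```

Emit:
play_rows:
  increments: "-0.1 0 0 0 -1;-0.1 0 0 0 -1;0 0 0 0 -1"

```text
clock: 15.52
position: [0.531, -0.1279, 0.0529]
ee_rot: [-1.102, 2.941, 0.0]
force: [0.4, 0.6, -0.8]
width: 0.21
gripper_force: 40.0
```

Emit:
play_rows:
  increments: "-0.1 0 0 0 -1;-0.05 0 0 0 -1;0 0 0 0 -1"

```text
clock: 15.77
position: [0.5318, -0.1274, 0.0528]
ee_rot: [-1.101, 2.942, -0.0]
force: [-0.5, 0.7, 0.4]
width: 0.213
gripper_force: 40.0
```

Emit:
play_rows:
  increments: "-0.1 0 0 0 -1;-0.05 0 0 0 -1;0 0 0 0 -1"

```text
clock: 16.02
position: [0.5324, -0.1268, 0.0526]
ee_rot: [1.101, -2.942, -0.0]
force: [-0.1, 0.3, -0.2]
width: 0.211
gripper_force: 40.0
```

Emit:
play_rows:
  increments: "-0.1 0 0 0 -1;-0.1 0 0 0 -1;0 0 0 0 -1;0 0 0 0 -1"

```text
clock: 16.35
position: [0.5326, -0.1266, 0.0525]
ee_rot: [1.098, -2.94, -0.0]
force: [-5.1, -3.2, 2.3]
width: 0.215
gripper_force: 40.0
```

Emit:
play_rows:
  increments: "0.2 0 0 0 -1;0 0 0 0 -1;0 0 0 0 -0.25;0 0 0 0 -0.25;0 0 0 0 -0.25"

```text
clock: 16.77
position: [0.5332, -0.1264, 0.0529]
ee_rot: [-1.101, 2.941, -0.0]
force: [0.2, -0.5, -1.1]
width: 0.358
gripper_force: 0.0
```

Emit:
play_rows:
  increments: "0 0 0 0 -0.25;0 0 0 0 -0.25"

```text
clock: 16.93
position: [0.5329, -0.1265, 0.0528]
ee_rot: [-1.101, 2.942, -0.0]
force: [0.1, -0.4, 0.3]
width: 0.375
gripper_force: 0.0
```

Emit:
play_rows:
  increments: "0 0 -0.5 0 -0.25;0 0 -1 0 -0.25;0 0 -2 0 -0.25;0 0 -3 0 -0.25;0 0 -4 0 -0.25"

```text
clock: 17.35
position: [0.531, -0.1264, 0.1579]
ee_rot: [1.1, -2.939, -0.003]
force: [0.7, -0.6, -1.0]
width: 0.376
gripper_force: 0.0
```

Emit:
play_rows:
  increments: "3 0 -2 0 -0.25;4 0 0 0 -0.25;4 0 0 0 -0.25;4 0 0 0 -0.25;3 0 0 0 -0.25"

```text
clock: 17.77
position: [0.3985, -0.2432, 0.1787]
ee_rot: [1.096, -2.943, 0.002]
force: [-1.0, -0.4, -0.6]
width: 0.374
gripper_force: 0.0
```

Run:
```python
from h import *
im=vision.get_image("top");s=vision.get_image("side")
a=cv2.resize(im["frame"][225:305,340:420],(400,400),interpolation=cv2.INTER_CUBIC);b=cv2.resize(s["frame"][180:260,290:370],(400,400),interpolation=cv2.INTER_CUBIC)
save("f5",np.hstack([a,b]))
P,r,c=pts(im)
n=np.array([.751,.66]);l=np.array([-.66,.751])
rel=P[:,:2]-np.array([.553,-.1065]);u=rel@n;w=rel@l
m=(np.abs(w)<.012)&(u<-.016)&(u>-.045)&(P[:,2]>.044)&(im["frame"][r,c].sum(1)<210);print("tab",m.sum(),u[m].min() if m.any() else 0,w[m].mean() if m.any() else 0,np.percentile(P[m][:,2],[5,50,95]) if m.any() else 0)
d=np.hypot(*rel.T);m=(d>.0175)&(d<.0205)&(u>0);print("hub z",np.median(P[m][:,2]))
go(.5,-.1,.2)
```

```text
tab 9 -0.01998363161114347 0.0007957547807002513 [0.05155454 0.05549369 0.06301129]
hub z 0.052517865706903644
tooly 130.4 turn 0 shift cm [-17.28   4.45  -2.15] pos [ 0.3971 -0.2459  0.1787] F [-0.3  0.5 -0.2] w 0.377 t 17.87
```

View pics/f5.png

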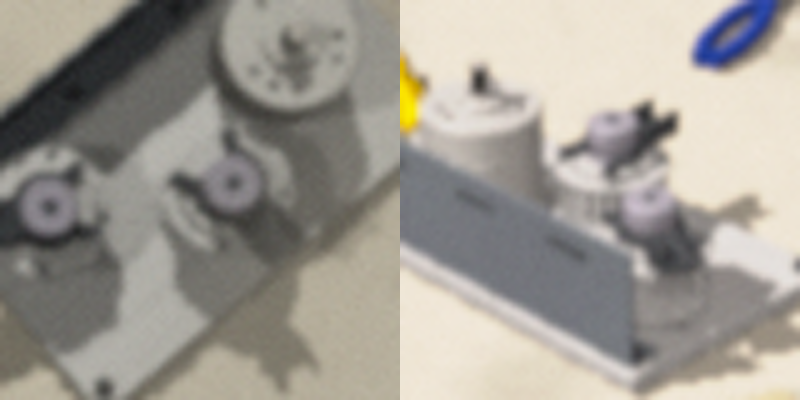

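Emit:
play_rows:
  increments: "0 0 0 0 -0.25;0 0 0 0 -0.25;0 0 0 0 -0.25"

```text
clock: 18.12
position: [0.4032, -0.2394, 0.1779]
ee_rot: [-1.105, 2.94, 0.0]
force: [0.3, 1.1, -0.9]
width: 0.377
gripper_force: 0.0
```

```bash
python3 -c "
from cell import job
print(job.sign_off())"
```

```text
the job is handed in; nothing more can be done
None
```

I pressed the pulley fully home, snapped clip_mid into the stud's groove, let go of it and handed the job in after about 18 s on the robot's clock; the final pictures show the clip seated like its neighbour, but the sign-off gave no verdict.

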